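# Nest the biscuit cutters on their base and cover them

## Robot

A 6-joint arm with a two-finger parallel gripper is mounted at the origin on a cart in front of the work surface, level with it; the furniture and walls round the work are solid. World frame = base frame: x ahead of the robot, y to its left, z up, the work surface at z = 0. Lengths are in m, angles in degrees, forces in N, time in s.
With the tool pointing down it reaches from about 0.4 to 0.825 m from the base axis. Payload 7 kg.
Tool frame: the origin (TCP) lies on the centre line of the jaws, within the pads' length; the fingertips stand 19 mm ahead of it and the grasp point (between the pads) is the TCP (r.tip_extent is the distance from the TCP to the fingertips, in m); z points along the fingers, y is the line along which they close (so a half turn about z gives the same grasp; the last joint's range is limited). The gripper opens to 88 mm and grips with 3 to 60 N. Pads are 19 mm wide; open, the fingers measure 130 mm over their backs; the gripper's body (78 mm by 193 mm) begins 47 mm behind the grasp point.
Start: joints at [93.054, 20.546, 0.682, 0, -70.136, -16.507], TCP at [0.157, 0.656, 0.246] pointing down, gripper open.
Joint ranges: [-176.03, 176.03], [-82.01, 121.73], [-58.28, 71.71], [-173.87, 95.51], [-174.79, -0.11], [-173.66, 173.66]. Speed limits (degrees/s): [136.94, 136.94, 172.46, 180, 180, 180].

## Interface

Orientations are given as [roll, pitch, yaw] about the fixed x, y, z axes, in that order (R = Rz(yaw) Ry(pitch) Rx(roll)).
In Python, from plant import r gives the robot as it stands. The module is installed in compiled form; this text tells all that it offers.
- The arm moves only by the tool jog_arm, never from a script. Its argument "deltas" is a list that holds one entry, the list of rows, each a list of 5 numbers: the opening, from -1 (shut) to 1 (fully open), then the shift along the world's x, y, z in cm, then the turn about the world's z in rad. In form: [[[claw, dx, dy, dz, turn], ...]]. A call has 1 to 8 rows; each row shifts and turns the commanded pose from where the row before left it; what a row does not reach is not made up. A row lasts 1/8 s, in which the tool goes at most 62.5 mm and 10.7 degrees, less where a joint would pass 70% of its speed; a pose out of reach is approached as far as the arm can. A call with a gripper value outside its range is refused whole. The fingers move at their own pace and stop on an object; "force" is the grip in N (left out, the last holds). Time passes only in rows, so rows that do not move let the fingers close. It gives the time, the measured TCP pose, the force, the opening and the grip force at its end, in the units of the state.
- r.get_state(): the state, without advancing time (a new reading comes with each control period).
- r.capture(name): name is "side" or "top"; returns the picture (384x512x3 uint8, blue, green, red); there is no depth.
- r.camera_info(name): a dict with "fx", "fy", "cx", "cy" (pixels), "k1" (the pictures are not rectified: a ray, as slopes to the right and down, at radius r is drawn at 1 + k1 r^2 times it, then the intrinsics apply), "view" (4x4, takes a point from world to camera coordinates). Camera axes: x right, y up, looking along -z (the intrinsics and any distortion apply to the point x, -y, -z); pixel columns grow to the right and rows downward; lengths in m; the calibration is good to about 2 mm. A picture is of the moment at which its call begins. camera_info takes no time and is no camera call.
- r.close_job(): hands the job in; it is judged then, once.
The state is a dict: "time_s": time; "joints": joint angles; "qd": joint speeds; "joint_torque": joint torques, N m; "tcp_pos": TCP position; "eef_rot": TCP orientation; "contact_force": force on the tool from outside, world axes, zero at the start; "moment": the same for the moment, N m; "gripper_width": finger opening in m; "gripper_force": force on a finger pad.
Only numpy, scipy, OpenCV 4.12 (cv2) and the standard library are available. Lean on these libraries where they do the work, as an engineer would, in place of code of your own. Each camera call takes 0.05 s, during which the arm holds its last target. There are 200 camera calls.

## Task

Put the three steel biscuit cutters away on their round wooden base: stand the smallest in the middle of the base, then set the medium one round it, then the largest round both, all flat on the base and centred, and last put the knobbed steel cover over them so that it sits down flat inside the base's rim. Go in that order, letting go of each before the next, and leave the spice jar, tape roll, screw cap and matchbox where they are.

Things in the scene. Friction and masses are not known exactly. Their poses are not given: they have to be found in the camera images.
- base: round wooden base, 112 mm across, fixed to the worktop. Flat floor 106 mm across whose top lies 3 mm above the worktop, inside a rim 3 mm thick that rises to 8 mm above the worktop. Origin: centre of its underside, on the worktop; z up.
- cutter_small: the smallest of three round biscuit cutters: a plain steel ring open at top and bottom, 30 mm outside diameter, 25 mm inside, wall 2.5 mm, 32 mm high, with a narrow rolled top edge, about 30 g, standing upright on the worktop. Origin: centre of its lower edge; z up along its axis. Yaw has no meaning.
- cutter_medium: the middle of three round biscuit cutters: a plain steel ring open at top and bottom, 48 mm outside diameter, 43 mm inside, wall 2.5 mm, 32 mm high, with a narrow rolled top edge, about 45 g, standing upright on the worktop. Origin: centre of its lower edge; z up along its axis. Yaw has no meaning.
- cutter_large: the largest of three round biscuit cutters: a plain steel ring open at top and bottom, 66 mm outside diameter, 61 mm inside, wall 2.5 mm, 32 mm high, with a narrow rolled top edge, about 40 to 85 g, standing upright on the worktop. Origin: centre of its lower edge; z up along its axis. Yaw has no meaning.
- cover: round steel cover like an upturned cup, 96 mm outside diameter, 91 mm inside, 40 mm high to its flat top (inner height 37.5 mm), about 90 to 180 g, standing on its open rim. In the middle of the top a dark wooden round knob, 22 mm diameter, from 44 to 62 mm above the cover's lower rim, on a thin 12 mm neck. Origin: centre of the lower rim; z up.
- spice_jar: bystander: upright glass spice jar with red cap, 45 mm diameter, 106 mm high, stands among the task's things. Origin: centre of its underside.
- tape_roll: bystander: roll of black tape lying flat, 62 mm diameter, 19 mm high, behind the task's things; not a cutter. Origin: centre of its underside.
- screw_cap: bystander: small purple plastic screw cap, 30 mm diameter, 12 mm high, lying among the task's things. Origin: centre of its underside.
- matchbox: bystander: small red matchbox lying flat among the task's things, 36 x 53 x 15 mm (long side along its y). Origin: centre of its underside.
There are look-alikes about, which are no part of the job. Leave any yellow look-alike of the cutter_large alone.

How it is judged (in metres and radians):
On the way, in this order (a step that is already met when the one before it is completed fails the run):
1. the smallest cutter stands in the middle of the base, released (horizontal distance between cutter_small and base below 0.01 m and z of cutter_small in the frame of base below 0.006 m and angle between cutter_small's own z axis and vertical below 0.08 rad and linear speed of cutter_small below 0.02 m/s and contact force between the fingers and cutter_small below 0.1 N), for 0.2 s.
2. the medium cutter stands round the smallest, released (all of step 1 and horizontal distance between cutter_medium and base below 0.01 m and z of cutter_medium in the frame of base below 0.006 m and angle between cutter_medium's own z axis and vertical below 0.08 rad and linear speed of cutter_medium below 0.02 m/s and contact force between the fingers and cutter_medium below 0.1 N), for 0.2 s.
3. the largest cutter stands round both, released (all of step 2 and horizontal distance between cutter_large and base below 0.01 m and z of cutter_large in the frame of base below 0.006 m and angle between cutter_large's own z axis and vertical below 0.08 rad and linear speed of cutter_large below 0.02 m/s and contact force between the fingers and cutter_large below 0.1 N), for 0.2 s.
4. the cover sits over all three inside the rim, released (all of step 3 and horizontal distance between cover and base below 0.008 m and z of cover in the frame of base below 0.006 m and angle between cover's own z axis and vertical below 0.04 rad and linear speed of cover below 0.02 m/s and contact force between the fingers and cover below 0.1 N), for 0.2 s.
At the end, for the whole second after the job is handed in: All three cutters stand flat on the base's floor (lower edge less than 6 mm above the worktop, tilt under 0.08 rad), nested, each centre within 10 mm of the base's centre; the cover sits over them on the base's floor, within 8 mm of its centre, tilt under 0.04 rad; all released and at rest (all of step 4); the robot touches nothing.
It fails at once if the spice jar is shifted by more than 30 mm (distance of spice_jar from where it was at the start of the episode above 0.03 m).
It fails at once if the tape roll is shifted by more than 30 mm (distance of tape_roll from where it was at the start of the episode above 0.03 m).
It fails at once if the screw cap is shifted by more than 30 mm (distance of screw_cap from where it was at the start of the episode above 0.03 m).
It fails at once if the matchbox is shifted by more than 30 mm (distance of matchbox from where it was at the start of the episode above 0.03 m).
It also fails if it takes over 118 s, if anything falls off the work surface, if the arm or the gripper's body presses on something with over 40 N, if the wrist force passes 120 N, or if a joint passes its speed limit or range.

## Working session

There is one attempt and no reset: what is moved stays moved. The work goes in short steps, Python scripts to look and compute and a tool call to move; the robot and the scene stay as the last step left them, time stands still between calls to the robot, and variables do not carry over. Pictures are saved under pics/ and viewed, at most 14 in all, crops included, and the job is handed in when it is done.

Besides the shell and the picture viewer there is one more tool, called after "Emit:" in YAML: its name, and indented under it one key for each argument. jog_arm: Moves the arm, as the interface text tells. Its arguments: {"type":"object","properties":{"deltas":{"type":"array"},"force":{"type":"number"}},"required":["deltas"]}

```bash
mkdir -p pics
python3 - <<'E'
from plant import r
import cv2
s=r.get_state();print({k:s[k] for k in('time_s','tcp_pos','eef_rot','gripper_width','contact_force')}, r.tip_extent)
for n in('top','side'):
    cv2.imwrite(f'pics/{n}0.png',r.capture(n)); print(n,r.camera_info(n))
E
```

```text
{'time_s': 0.0, 'tcp_pos': array([0.15693939, 0.65603394, 0.24463147]), 'eef_rot': array([ 1.79906379e+02, -8.13039818e-03, -1.34559218e+01]), 'gripper_width': 0.08739567992818154, 'contact_force': array([-0.3745045 ,  0.15072602, -0.04624606])} 0.019
top {'fx': 412.7235133642271, 'fy': 412.7235133642271, 'cx': 262.5094806239713, 'cy': 184.55792722435686, 'k1': -0.13024159883452327, 'view': array([[-0.01374104, -0.99951392,  0.02798392,  0.27441123],
       [ 0.98407648, -0.00855815,  0.17753939, -0.57396616],
       [-0.1772136 ,  0.02997789,  0.98371574, -0.97386388],
       [ 0.        ,  0.        ,  0.        ,  1.        ]])}
side {'fx': 352.72112188229266, 'fy': 352.72112188229266, 'cx': 254.60974590032188, 'cy': 191.13107650788075, 'k1': 0.00945518987916902, 'view': array([[ 0.92978082, -0.36754434,  0.02046449, -0.439669  ],
       [ 0.14176239,  0.40881464,  0.9015398 , -0.21217567],
       [-0.33972203, -0.83533332,  0.43221197, -0.47393476],
       [ 0.        ,  0.        ,  0.        ,  1.        ]])}
```

View pics/top0.png

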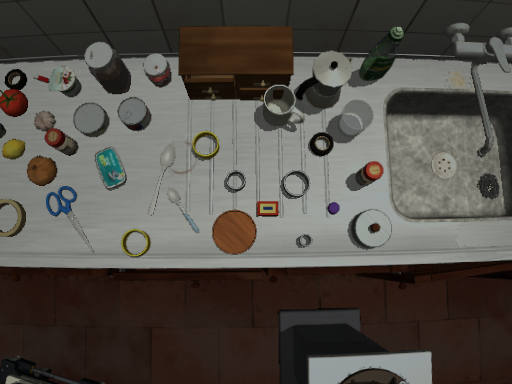

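View pics/side0.png

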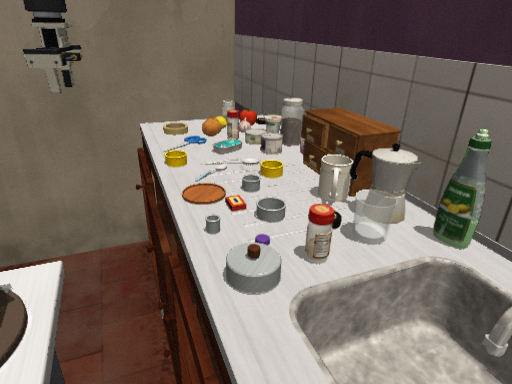

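The top view shows these objects: small cutter about (304,241), medium (235,181), large steel (295,184), base (234,232) and cover (372,229). The yellow rings at (205,145) and (136,242) are look-alikes of the large cutter. The steel ring at (295,184) is the right one because it is grey and larger than the ring at (235,181). The screw cap is at (334,208), the matchbox at (268,209), the jar at (370,173) and the tape at (321,144). I'll confirm this in an enlarged crop.

```bash
cat > h.py <<'E'
import numpy as np,cv2
from plant import r
def ray(n,u,v):
    c=r.camera_info(n);K=np.array([[c['fx'],0,c['cx']],[0,c['fy'],c['cy']],[0,0,1]])
    p=np.array([(u-c['cx'])/c['fx'],(v-c['cy'])/c['fy']]);q=p.copy()
    for _ in range(20): q=p/(1+c['k1']*(q@q))
    V=c['view'];R=V[:3,:3];return -R.T@V[:3,3],R.T@np.array([q[0],-q[1],-1])
def at(n,u,v,z):
    o,d=ray(n,u,v);return o+d*(z-o[2])/d[2]
def proj(n,P):
    c=r.camera_info(n);P=np.atleast_2d(P);X=P@c['view'][:3,:3].T+c['view'][:3,3]
    q=np.c_[X[:,0],-X[:,1]]/-X[:,2:];q*=1+c['k1']*(q**2).sum(1,keepdims=True)
    return q*c['fx']+[c['cx'],c['cy']]
def circ(x,y,z,d,n=120):
    t=np.linspace(0,2*np.pi,n);return np.c_[x+d/2*np.cos(t),y+d/2*np.sin(t),0*t+z]
def crop(n,img,u0,v0,w,h,k,name,circles=()):
    a=cv2.resize(img[v0:v0+h,u0:u0+w],None,fx=k,fy=k,interpolation=cv2.INTER_CUBIC)
    for c in circles:
        p=(proj(n,circ(*c))-[u0,v0]+.5)*k-.5
        cv2.polylines(a,[np.int32(p.round())],True,(0,255,0),1)
    cv2.imwrite('pics/'+name,a)
E
python3 - <<'E'
from h import *
g={'small':(304,240,.032),'med':(235,180.5,.032),'large':(295,184,.032),'base':(234,232,.008),'knob':(376,228,.062),'cover':(372,229,.04),'cap':(334,208,.012),'match':(268,209,.015),'jar':(373,168,.106),'tape':(321,144,.019)}
D=dict(small=.03,med=.048,large=.066,base=.112,cover=.096)
cs=[]
for k,(u,v,z) in g.items():
    p=at('top',u,v,z);print(k,p.round(4))
    if k in D:
        cs.append((*p,D[k]))
crop('top',cv2.imread('pics/top0.png'),205,125,200,135,4,'c1.png',cs)
E
```

```text
small [0.4398 0.1669 0.032 ]
med [0.5908 0.3365 0.032 ]
large [0.5805 0.1855 0.032 ]
base [0.4632 0.3403 0.008 ]
knob [ 0.4643 -0.0071  0.062 ]
cover [ 0.4635 -0.0036  0.04  ]
cap [0.5208 0.0846 0.012 ]
match [0.5199 0.2539 0.015 ]
jar [0.6044 0.0051 0.106 ]
tape [0.6885 0.1128 0.019 ]
```

View pics/c1.png

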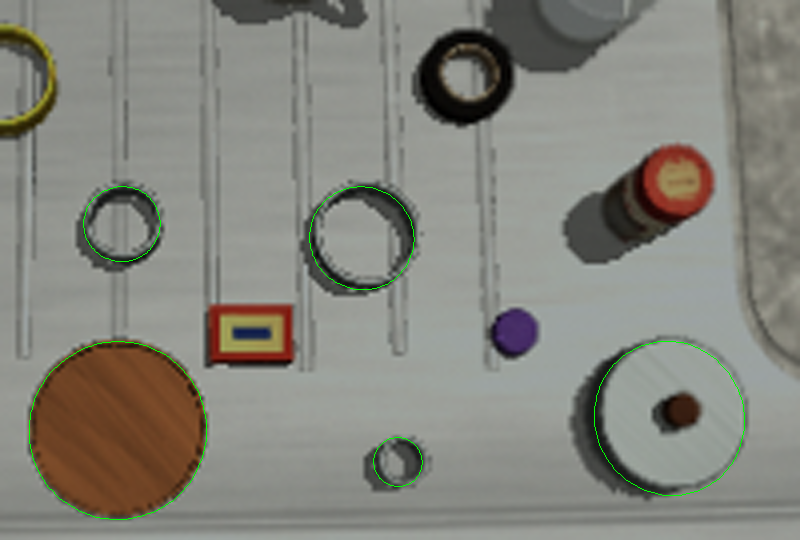

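Overlaid circles fit the five task objects. The steel ring at crop (362,238) is the large cutter, and the yellow one at (10,80) is left alone. I'll check against the side camera.

Run:
```python
from h import *
T={'small':(.4398,.1655,.03),'med':(.5908,.3365,.048),'large':(.5805,.1855,.066)}
cs=[]
for x,y,d in T.values(): cs+=[(x,y,.032,d),(x,y,0,d)]
cs+=[(.4632,.3403,.008,.112),(.4640,-.005,.04,.096),(.464,-.005,0,.096),(.4643,-.006,.062,.016)]
crop('side',cv2.imread('pics/side0.png'),170,165,130,130,4,'c2.png',cs)
```

```text
(no output)
```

View pics/c2.png

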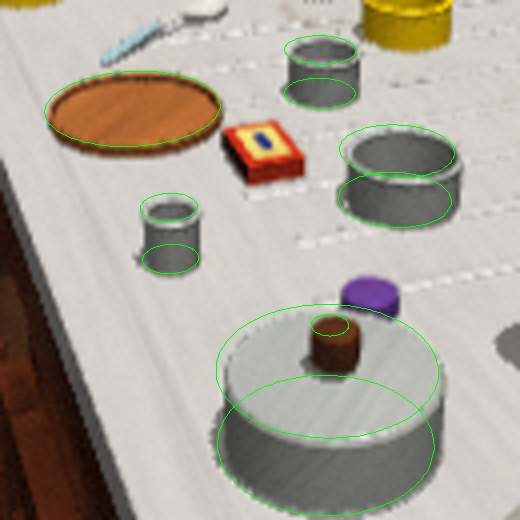

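Emit:
jog_arm:
  deltas:
    - [[1,1.8,-3,0,0.12],[1,1.8,-3,0,0.115],[1,1.8,-3,0,0],[1,1.8,-3,0,0],[1,1.8,-3,0,0],[1,1.8,-3,0,0],[1,1.8,-3,0,0],[1,1.8,-3,0,0]]
  force: 12

```text
time_s: 1.1
tcp_pos: [0.3014, 0.4152, 0.2453]
eef_rot: [180.0, 0.0, 0.0]
contact_force: [-0.4, 0.4, -0.1]
gripper_width: 0.0879
gripper_force: 0.0
```

Emit:
jog_arm:
  deltas:
    - [[1,1.8,-3,-1,0],[1,1.8,-3,-1,0],[1,1.8,-3,-1,0],[1,1.8,-3,-1,0],[1,1.8,-3,-1,0],[1,1.8,-3,-1,0],[1,1.8,-3,-1,0],[1,1.2,-3,-1,0]]

```text
time_s: 2.1
tcp_pos: [0.4394, 0.1753, 0.165]
eef_rot: [180.0, 0.0, -0.0]
contact_force: [-0.1, 0.4, -0.1]
gripper_width: 0.0875
gripper_force: 0.0
```

Emit:
jog_arm:
  deltas:
    - [[1,0,0,0,0],[1,0,0,0,0],[1,0,0,0,0]]

```text
time_s: 2.48
tcp_pos: [0.439, 0.1772, 0.1658]
eef_rot: [-180.0, -0.0, 0.1]
contact_force: [0.0, 0.4, 0.4]
gripper_width: 0.0876
gripper_force: 0.0
```

Emit:
jog_arm:
  deltas:
    - [[1,0.1,-1.1,-2,0],[1,0,0,-3,0],[1,0,0,-3,0],[1,0,0,-3,0],[1,0,0,-1.6,0],[1,0,0,-1.2,0],[1,0,0,0,0],[1,0,0,0,0]]

```text
time_s: 3.48
tcp_pos: [0.4404, 0.166, 0.0282]
eef_rot: [-180.0, -0.0, 0.0]
contact_force: [1.0, 0.1, 0.8]
gripper_width: 0.088
gripper_force: 0.0
```

Emit:
jog_arm:
  deltas:
    - [[-0.5,0,0,0,0],[-0.5,0,0,0,0],[-0.5,0,0,0,0],[-0.5,0,0,0,0],[-0.5,0,0,0,0],[-0.5,0,0,0,0],[-0.5,0,0,0,0],[-0.5,0,0,0,0]]

```text
time_s: 4.47
tcp_pos: [0.44, 0.1654, 0.0275]
eef_rot: [180.0, 0.0, 0.0]
contact_force: [-0.2, -0.5, 0.2]
gripper_width: 0.0286
gripper_force: 12.0
```

Emit:
jog_arm:
  deltas:
    - [[-0.5,0,0,1,0],[-0.5,0,0,2,0],[-0.5,0,0,3,0],[-0.5,0,3,0,0],[-0.5,0.3,3,0,0],[-0.5,1,3,0,0],[-0.5,1,3,0,0],[-0.5,0,3,0,0]]

```text
time_s: 5.48
tcp_pos: [0.4634, 0.3167, 0.0881]
eef_rot: [-180.0, -0.0, -0.0]
contact_force: [0.2, 0.2, -0.2]
gripper_width: 0.0288
gripper_force: 12.0
```

Emit:
jog_arm:
  deltas:
    - [[-0.5,0,2,0,0],[-0.5,0,0.5,0,0],[-0.5,0,0,0,0],[-0.5,0,0,0,0]]

```text
time_s: 5.98
tcp_pos: [0.4628, 0.3397, 0.0876]
eef_rot: [180.0, 0.0, -0.0]
contact_force: [-0.2, 0.6, 0.2]
gripper_width: 0.0284
gripper_force: 12.0
```

Run:
```python
from h import *
s=r.get_state();print(s['tcp_pos'],s['gripper_width'],s['contact_force'])
a=r.capture('side');b=r.capture('top')
crop('side',a,150,100,130,110,4,'c3.png',[(.4632,.3403,.008,.112),(.4632,.3403,.065,.03),(.4632,.3403,.097,.03)])
crop('top',b,190,190,130,90,4,'c3t.png',[(.4632,.3403,.008,.112),(.4632,.3403,.065,.03)])
x=cv2.imread('pics/c3.png');y=cv2.imread('pics/c3t.png');cv2.imwrite('pics/c3b.png',np.vstack([x,y])[:800] if 0 else np.hstack([cv2.resize(x,(400,338)),cv2.copyMakeBorder(cv2.resize(y,(400,277)),0,61,0,0,0)]))
```

```text
[0.46282519 0.33969913 0.08759351] 0.028436935532548495 [-0.18258362  0.63120824  0.20955284]
```

View pics/c3b.png

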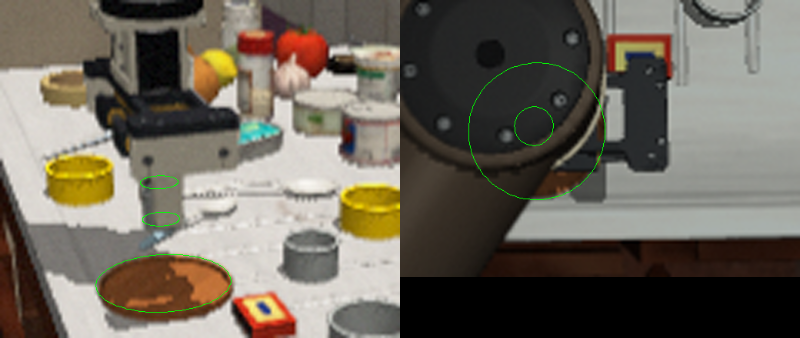

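The gripper is above the base in both views. The side crop shows the finger at x≈161, against the expected x≈160.

Emit:
jog_arm:
  deltas:
    - [[-0.5,0,0.05,-2,0],[-0.5,0,0,-2,0],[-0.5,0,0,-1,0],[-0.5,0,0,-0.4,0],[-0.5,0,0,-0.2,0],[-0.5,0,0,-0.1,0],[-0.5,0,0,0,0],[-0.5,0,0,0,0]]

```text
time_s: 7.08
tcp_pos: [0.4631, 0.3411, 0.0309]
eef_rot: [-180.0, -0.0, 0.0]
contact_force: [0.8, 0.8, -1.1]
gripper_width: 0.0286
gripper_force: 12.0
```

Emit:
jog_arm:
  deltas:
    - [[0,0,0,0,0],[0,0,0,0,0],[0.5,0,0,0,0],[0.5,0,0,0,0],[0.5,0,0,3,0],[1,0,0,4,0],[1,0,0,4,0],[1,0,0,0,0]]

```text
time_s: 8.07
tcp_pos: [0.4644, 0.3426, 0.1441]
eef_rot: [-179.7, -0.2, 0.0]
contact_force: [0.9, 0.6, -1.1]
gripper_width: 0.0859
gripper_force: 0.0
```

Emit:
jog_arm:
  deltas:
    - [[1,3,-0.1,0,0],[1,3,-0.1,0,0],[1,3,-0.1,0,0],[1,3,-0.1,0,0],[1,0.7,-0.1,0,0],[1,0,0,0,0],[1,0,0,0,0]]

```text
time_s: 8.95
tcp_pos: [0.5892, 0.3359, 0.1403]
eef_rot: [180.0, 0.0, 0.0]
contact_force: [-1.1, -0.0, -0.0]
gripper_width: 0.0881
gripper_force: 0.0
```

Run:
```python
from h import *
s=r.get_state();print(s['tcp_pos'])
a=r.capture('side');b=r.capture('top')
crop('side',a,165,160,100,70,4,'x.png',[(.4632,.3403,.008,.112),(.4632,.3403,.035,.03)])
crop('top',b,200,160,100,100,4,'y.png',[(.4632,.3403,.008,.112),(.4632,.3403,.035,.03)])
cv2.imwrite('pics/c4.png',np.hstack([cv2.copyMakeBorder(cv2.imread('pics/x.png'),0,120,0,0,0),cv2.imread('pics/y.png')]))
```

```text
[0.58920601 0.33588983 0.1402717 ]
```

View pics/c4.png

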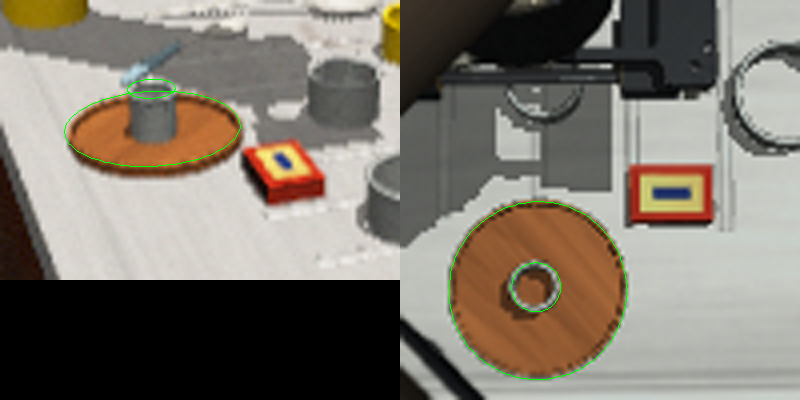

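The small ring stands centred on the base: in the top crop it is at (534,286) and the base centre is at (538,290), which is within about 1.5 mm. The medium cutter is next.

Emit:
jog_arm:
  deltas:
    - [[1,0.15,0,-3,0],[1,0,0,-3,0],[1,0,0,-2.5,0],[1,0,0,-1.7,0],[1,0,0,-1,0],[1,0,0,0,0],[-0.1,0,0,0,0],[-0.1,0,0,0,0]]

```text
time_s: 10.05
tcp_pos: [0.592, 0.3364, 0.0295]
eef_rot: [-179.9, -0.1, 0.0]
contact_force: [-0.1, 0.7, -1.0]
gripper_width: 0.0731
gripper_force: 0.0
```

Emit:
jog_arm:
  deltas:
    - [[-0.1,0,0,0,0],[-0.1,0,0,0,0],[-0.1,0,0,0,0],[-0.1,0,0,0,0],[-0.1,0,0,0,0],[-0.1,0,0,0,0]]

```text
time_s: 10.8
tcp_pos: [0.5916, 0.336, 0.0287]
eef_rot: [-180.0, -0.0, 0.0]
contact_force: [-0.2, -0.6, 2.2]
gripper_width: 0.0479
gripper_force: 12.0
```

Emit:
jog_arm:
  deltas:
    - [[-0.1,0,0,1,0],[-0.1,0,0,2,0],[-0.1,0,0,3,0],[-0.1,-3,0.4,0,0],[-0.1,-3,0,0,0],[-0.1,-3,0,0,0],[-0.1,-3,0,0,0],[-0.1,-0.8,0,0,0]]

```text
time_s: 11.8
tcp_pos: [0.4622, 0.34, 0.0893]
eef_rot: [-180.0, -0.0, 0.1]
contact_force: [0.3, -0.4, -0.8]
gripper_width: 0.0482
gripper_force: 12.0
```

Emit:
jog_arm:
  deltas:
    - [[-0.1,0,0,0,0],[-0.1,0,0,0,0],[-0.1,0,0,0,0]]

```text
time_s: 12.18
tcp_pos: [0.4642, 0.3399, 0.0884]
eef_rot: [180.0, -0.0, -0.0]
contact_force: [0.0, 0.1, -1.0]
gripper_width: 0.0479
gripper_force: 12.0
```

Run:
```python
from h import *
s=r.get_state();print(s['tcp_pos'],s['gripper_width'])
a=r.capture('side')
crop('side',a,150,110,130,110,4,'c5.png',[(.4632,.3403,.008,.112),(.4632,.3403,.06,.048),(.4632,.3403,.092,.048)])
```

```text
[0.46422743 0.33991163 0.08839835] 0.04789053621533669
```

View pics/c5.png

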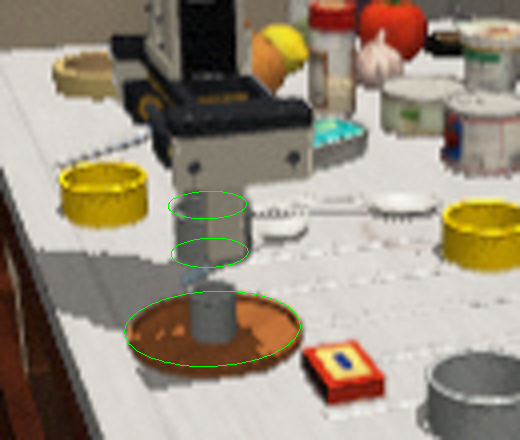

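The medium ring is held level at (210,230), centred over the small ring at (213,310). I'll lower it by 5.7 cm.

Emit:
jog_arm:
  deltas:
    - [[-0.1,0,0,-1.5,0],[-0.1,0,0,-1.5,0],[-0.1,0,0,-1,0],[-0.1,0,0,-0.8,0],[-0.1,0,0,-0.6,0],[-0.1,0,0,-0.3,0],[-0.1,0,0,0,0],[-0.1,0,0,0,0]]

```text
time_s: 13.22
tcp_pos: [0.4637, 0.3402, 0.0318]
eef_rot: [-180.0, -0.0, 0.0]
contact_force: [0.8, 0.7, -0.3]
gripper_width: 0.0481
gripper_force: 12.0
```

Next I release, lift, and move to the large cutter: dx +11.7 cm, dy −15.5 cm.

Emit:
jog_arm:
  deltas:
    - [[0.3,0,0,0,0],[0.3,0,0,0,0],[0.6,0,0,0,0],[0.6,0,0,0,0],[0.6,0,0,3,0],[1,0,0,4,0],[1,0,0,4,0],[1,0,0,0,0]]

```text
time_s: 14.22
tcp_pos: [0.4649, 0.3416, 0.1452]
eef_rot: [-179.7, -0.2, 0.0]
contact_force: [0.2, 1.1, -0.8]
gripper_width: 0.0866
gripper_force: 0.0
```

Emit:
jog_arm:
  deltas:
    - [[1,2,-2.5,0,0],[1,2,-2.6,0,0],[1,2,-2.6,0,0],[1,2,-2.6,0,0],[1,2,-2.6,0,0],[1,1.7,-2.6,0,0],[1,0,0,0,0],[1,0,0,0,0]]

```text
time_s: 15.22
tcp_pos: [0.5801, 0.1848, 0.1408]
eef_rot: [180.0, 0.1, -0.0]
contact_force: [-0.2, 0.1, -0.6]
gripper_width: 0.0877
gripper_force: 0.0
```

Run:
```python
from h import *
s=r.get_state();print(s['tcp_pos'])
a=r.capture('side');b=r.capture('top')
crop('side',a,165,130,120,110,4,'x.png',[(.4632,.3403,.008,.112),(.4632,.3403,.035,.048)])
crop('top',b,200,160,80,110,4,'y.png',[(.4632,.3403,.008,.112),(.4632,.3403,.035,.048)])
cv2.imwrite('pics/c6.png',np.hstack([cv2.imread('pics/x.png'),cv2.imread('pics/y.png')]))
```

```text
[0.58013769 0.18482109 0.14080194]
```

View pics/c6.png

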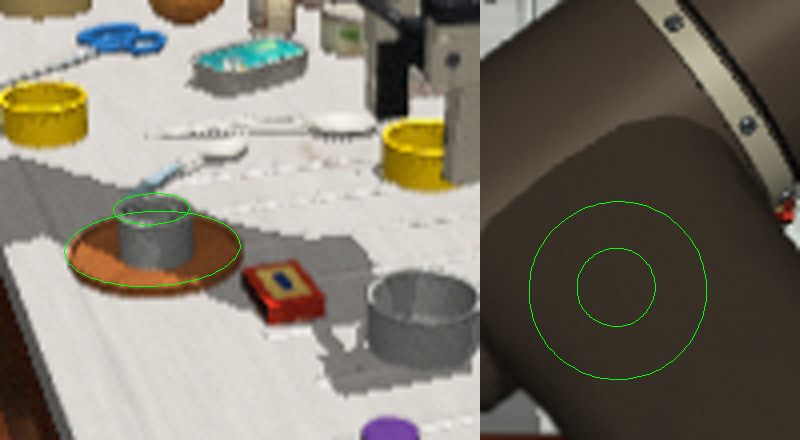

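The medium ring sits flat and centred at (157,232), about 3 px from its overlay, which is the known side-camera bias. I'll lower onto the large cutter.

Emit:
jog_arm:
  deltas:
    - [[1,0,0,-3,0],[1,0,0.05,-3,0],[1,0,0,-2.5,0],[1,0,0,-1.7,0],[1,0,0,-1,0],[1,0,0,0,0],[0.3,0,0,0,0],[0.3,0,0,0,0]]
  force: 15

```text
time_s: 16.32
tcp_pos: [0.581, 0.1857, 0.0304]
eef_rot: [-180.0, -0.1, 0.0]
contact_force: [-0.6, 0.0, 0.3]
gripper_width: 0.073
gripper_force: 0.3
```

Emit:
jog_arm:
  deltas:
    - [[0.3,0,0,0,0],[0.3,0,0,0,0],[0.3,0,0,0,0],[0.3,0,0,0,0],[0.3,0,0,0,0]]

```text
time_s: 16.95
tcp_pos: [0.5808, 0.1854, 0.0302]
eef_rot: [-180.0, -0.0, 0.0]
contact_force: [-1.3, -1.5, 5.7]
gripper_width: 0.0651
gripper_force: 14.9
```

Emit:
jog_arm:
  deltas:
    - [[0.3,0,0,1,0],[0.3,0,0,2,0],[0.3,0,0,3,0],[0.3,-1.9,2.5,0,0],[0.3,-2,2.6,0,0],[0.3,-2,2.6,0,0],[0.3,-2,2.6,0,0],[0.3,-2,2.6,0,0]]

```text
time_s: 17.95
tcp_pos: [0.4808, 0.3153, 0.09]
eef_rot: [-180.0, -0.0, 0.0]
contact_force: [-0.3, -0.6, -1.3]
gripper_width: 0.0646
gripper_force: 14.9
```

Emit:
jog_arm:
  deltas:
    - [[0.3,-1.8,2.6,0,0],[0.3,0,0,0,0],[0.3,0,0,0,0],[0.3,0,0,0,0]]

```text
time_s: 18.45
tcp_pos: [0.4639, 0.3398, 0.0896]
eef_rot: [180.0, 0.0, -0.0]
contact_force: [0.4, 0.5, -0.3]
gripper_width: 0.0645
gripper_force: 14.9
```

Run:
```python
from h import *
s=r.get_state();print(s['tcp_pos'],s['gripper_width'])
a=r.capture('side')
crop('side',a,150,110,130,110,4,'c7.png',[(.4632,.3403,.008,.112),(.4632,.3403,.06,.066),(.4632,.3403,.092,.066)])
```

```text
[0.46386448 0.33983912 0.0896083 ] 0.06453794437351158
```

View pics/c7.png

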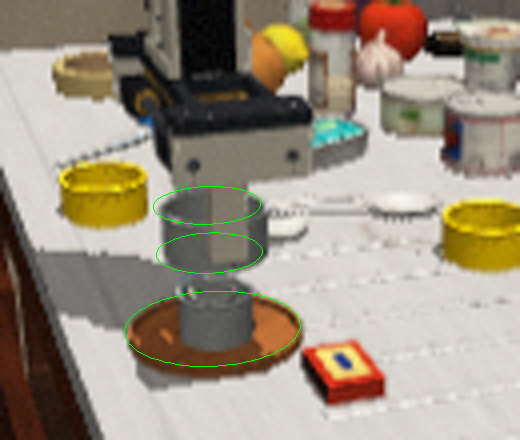

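The large ring is held level at x≈214, over the medium ring at x≈216. I'll lower it.

Emit:
jog_arm:
  deltas:
    - [[0.3,0,0,-1.2,0],[0.3,0,0,-1.2,0],[0.3,0,0,-1,0],[0.3,0,0,-1,0],[0.3,0,0,-0.8,0],[0.3,0,0,-0.5,0],[0.3,0,0,0,0],[0.3,0,0,0,0]]

```text
time_s: 19.5
tcp_pos: [0.4636, 0.3406, 0.0326]
eef_rot: [-180.0, -0.0, 0.0]
contact_force: [-0.7, -0.5, -0.6]
gripper_width: 0.0646
gripper_force: 14.9
```

Next I open, lift, and move toward the cover, dy about −34.7 cm, at a z of about 0.15.

Emit:
jog_arm:
  deltas:
    - [[1,0,0,0,0],[1,0,0,0,0],[1,0,0,0,0],[1,0,0,0,0],[1,0,0,0,0],[1,0,0,3,0],[1,0,0,4,0],[1,0,0,4,0]]

```text
time_s: 20.5
tcp_pos: [0.4634, 0.3403, 0.1436]
eef_rot: [180.0, 0.0, 0.0]
contact_force: [-0.0, 0.4, 0.4]
gripper_width: 0.0872
gripper_force: 0.0
```

Emit:
jog_arm:
  deltas:
    - [[0.6,0,-3,1,0],[0.2,0,-4.5,0,0],[0.2,0,-4.5,0,0],[0.2,0,-4.5,0,0],[0.2,0,-4.5,0,0],[0.2,0,-4.5,0,0],[0.2,0,-4.5,0,0],[0.2,0,-4.5,0,0]]

```text
time_s: 21.5
tcp_pos: [0.4624, -0.0067, 0.1521]
eef_rot: [180.0, 0.0, 0.0]
contact_force: [1.6, -0.6, 0.0]
gripper_width: 0.0523
gripper_force: 0.0
```

Emit:
jog_arm:
  deltas:
    - [[0.2,0,0,0,0],[0.2,0,0,0,0],[0.2,0,0,0,0]]

```text
time_s: 21.88
tcp_pos: [0.4634, -0.0041, 0.1524]
eef_rot: [180.0, 0.0, 0.1]
contact_force: [0.4, -0.2, -0.5]
gripper_width: 0.0523
gripper_force: 0.0
```

Run:
```python
from h import *
s=r.get_state();print(s['tcp_pos'],s['gripper_width'])
a=r.capture('side');b=r.capture('top')
crop('side',a,165,165,130,130,3,'x.png',[(.4632,.3403,.008,.112),(.4632,.3403,.035,.066),(.4643,-.006,.062,.016)])
crop('top',b,200,160,100,97,4,'y.png',[(.4632,.3403,.008,.112),(.4632,.3403,.035,.066)])
cv2.imwrite('pics/c8.png',np.hstack([cv2.imread('pics/x.png')[:388],cv2.imread('pics/y.png')]))
```

```text
[ 0.46337771 -0.00407092  0.15236445] 0.05228290651206716
```

View pics/c8.png

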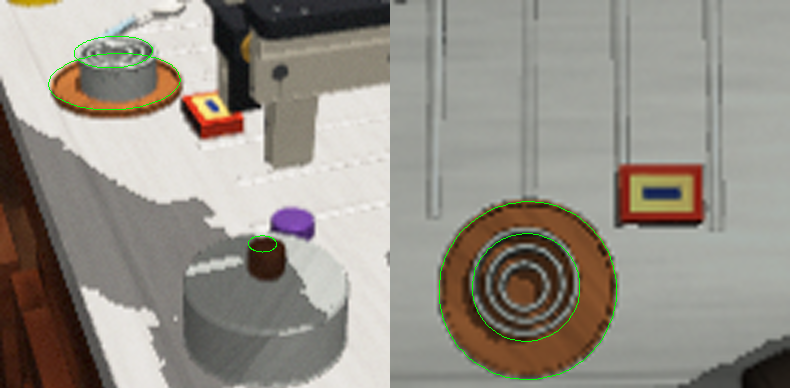

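All three cutters are nested and centred on the base, with the rings around top crop (523,285). I'll lower onto the knob.

Emit:
jog_arm:
  deltas:
    - [[0.2,0.05,-0.2,-2.5,0],[0.2,0,0,-2.5,0],[0.2,0,0,-2,0],[0.2,0,0,-1.3,0],[0.2,0,0,-0.5,0],[0.2,0,0,0,0],[-0.2,0,0,0,0],[-0.2,0,0,0,0]]
  force: 25

```text
time_s: 22.98
tcp_pos: [0.4644, -0.0064, 0.0651]
eef_rot: [-180.0, -0.1, 0.0]
contact_force: [-0.0, -0.4, -0.4]
gripper_width: 0.0383
gripper_force: 0.0
```

Emit:
jog_arm:
  deltas:
    - [[-0.8,0,0,0,0],[-0.8,0,0,0,0],[-0.8,0,0,0,0],[-0.8,0,0,0,0],[-0.8,0,0,0,0],[-0.8,0,0,0,0]]

```text
time_s: 23.72
tcp_pos: [0.4641, -0.0066, 0.0647]
eef_rot: [180.0, -0.0, 0.0]
contact_force: [-2.0, -0.7, 4.7]
gripper_width: 0.0211
gripper_force: 25.0
```

Emit:
jog_arm:
  deltas:
    - [[-0.8,0,0,0.5,0],[-0.8,0,0,1,0],[-0.8,0,0,2,0],[-0.8,0,0,2.5,0],[-0.8,0,0,2,0],[-0.8,0,0,1,0],[-0.8,0,0,0,0],[-0.8,0,0,0,0]]

```text
time_s: 24.72
tcp_pos: [0.4635, -0.0067, 0.1538]
eef_rot: [180.0, 0.1, 0.0]
contact_force: [-0.0, -0.9, -2.3]
gripper_width: 0.0214
gripper_force: 25.0
```

Emit:
jog_arm:
  deltas:
    - [[-0.8,0,1.5,0,0],[-0.8,0,3,0,0],[-0.8,0,4,0,0],[-0.8,0,4,0,0],[-0.8,0,4,0,0],[-0.8,0,4,0,0],[-0.8,0,4,0,0],[-0.8,0,4,0,0]]

```text
time_s: 25.72
tcp_pos: [0.4633, 0.2803, 0.1538]
eef_rot: [179.9, 0.0, 0.0]
contact_force: [1.0, -0.4, -0.9]
gripper_width: 0.021
gripper_force: 25.0
```

Emit:
jog_arm:
  deltas:
    - [[-0.8,0,3.5,0,0],[-0.8,0,2,0,0],[-0.8,0,0.7,0,0],[-0.8,0,0,0,0],[-0.8,0,0,0,0],[-0.8,0,0,0,0]]

```text
time_s: 26.48
tcp_pos: [0.4642, 0.3397, 0.1548]
eef_rot: [-180.0, -0.0, -0.0]
contact_force: [0.7, -1.4, -1.2]
gripper_width: 0.0208
gripper_force: 25.0
```

Run:
```python
from h import *
s=r.get_state();print(s['tcp_pos'],s['gripper_width'])
a=r.capture('side')
crop('side',a,150,90,130,120,4,'c9.png',[(.4632,.3403,.008,.112),(.4632,.3403,.09,.096),(.4632,.3403,.13,.096)])
```

```text
[0.46415257 0.3396987  0.15477275] 0.020837430080709516
```

View pics/c9.png

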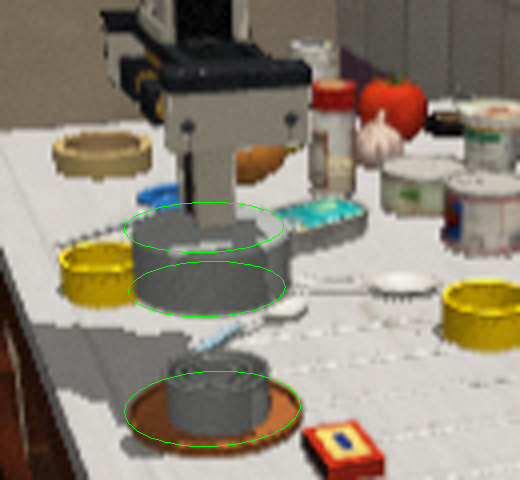

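The cover is held level over the stack. Its offset in the picture matches the bias already seen with the rings. I'll lower it.

Emit:
jog_arm:
  deltas:
    - [[-0.8,-0.05,0,-1.2,0],[-0.8,0,0,-1.5,0],[-0.8,0,0,-1.5,0],[-0.8,0,0,-1.2,0],[-0.8,0,0,-1,0],[-0.8,0,0,-0.8,0],[-0.8,0,0,-0.5,0],[-0.8,0,0,0,0]]

```text
time_s: 27.52
tcp_pos: [0.4635, 0.3404, 0.0773]
eef_rot: [180.0, 0.0, 0.0]
contact_force: [-0.0, -0.1, -1.4]
gripper_width: 0.0211
gripper_force: 25.0
```

Emit:
jog_arm:
  deltas:
    - [[-0.8,0,0,-0.4,0],[-0.8,0,0,-0.3,0],[-0.8,0,0,-0.2,0],[-0.8,0,0,-0.1,0],[-0.8,0,0,0,0],[-0.8,0,0,0,0]]

```text
time_s: 28.28
tcp_pos: [0.4635, 0.3404, 0.0678]
eef_rot: [-180.0, -0.0, 0.0]
contact_force: [-1.4, -0.4, 2.6]
gripper_width: 0.0215
gripper_force: 25.0
```

Contact was felt at the expected height. I'll release, lift and back off.

Emit:
jog_arm:
  deltas:
    - [[-0.3,0,0,0,0],[-0.1,0,0,0,0],[0.1,0,0,0,0],[0.1,0,0,0,0],[0.1,0,0,1,0],[0.1,0,0,3,0],[0.1,0,0,4,0],[0.1,0,0,4,0]]

```text
time_s: 29.28
tcp_pos: [0.4635, 0.3403, 0.1895]
eef_rot: [-180.0, -0.0, 0.0]
contact_force: [0.3, 1.2, -0.0]
gripper_width: 0.0483
gripper_force: 0.0
```

Emit:
jog_arm:
  deltas:
    - [[0.1,0,-3,0,0],[0.1,0,-4,0,0],[0.1,0,-4,0,0],[0.1,0,-4,0,0],[0.1,0,-4,0,0],[0.1,0,-3,0,0],[0.1,0,0,0,0],[0.1,0,0,0,0]]

```text
time_s: 30.28
tcp_pos: [0.4635, 0.1203, 0.1877]
eef_rot: [-180.0, -0.0, -0.0]
contact_force: [-0.1, 0.2, -0.0]
gripper_width: 0.0484
gripper_force: 0.0
```

Run:
```python
from h import *
s=r.get_state();print(s['tcp_pos'],s['gripper_width'])
a=r.capture('side');b=r.capture('top')
C=[(.4632,.3403,.008,.112),(.4632,.3403,.043,.096)]
crop('side',a,165,150,100,100,4,'x.png',C)
crop('top',b,185,160,100,100,4,'y.png',C)
cv2.imwrite('pics/c10.png',np.hstack([cv2.imread('pics/x.png'),cv2.imread('pics/y.png')]))
```

```text
[0.46352809 0.12025381 0.18772255] 0.048378653401444004
```

View pics/c10.png

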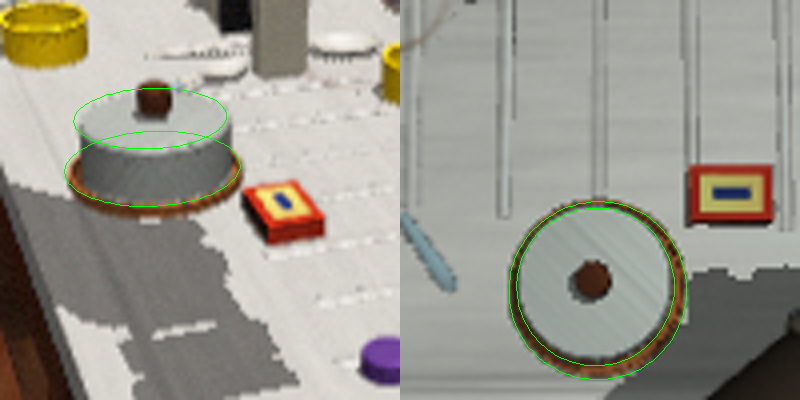

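The cover appears seated inside the rim: top crop centre is about (595,282), with the knob at (593,281). I'll check tilt and centring numerically by comparing with the cover's initial appearance.

Run:
```python
from h import *
b=r.capture('top');a=cv2.imread('pics/top0.png')
def fit(img,u,v,zt,zk,name):
    g=cv2.cvtColor(img,cv2.COLOR_BGR2HSV)
    m=((g[...,2]>110)&(g[...,1]<60)).astype(np.uint8)*255
    w=np.zeros_like(m);cv2.circle(w,(u,v),21,255,-1)
    m=cv2.morphologyEx(m&w,cv2.MORPH_OPEN,np.ones((3,3)))
    c=max(cv2.findContours(m,0,1)[0],key=cv2.contourArea);e=cv2.fitEllipse(cv2.convexHull(c))
    k=((g[...,1]>90)&(g[...,2]<110)).astype(np.uint8);k[w==0]=0;k[np.hypot(*(np.indices(k.shape)-np.array([v,u])[:,None,None]))>9]=0
    M=cv2.moments(k,True);kc=(M['m10']/M['m00'],M['m01']/M['m00'])
    print(name,np.round(e[0],2),np.round(e[1],1),'top',at('top',*e[0],zt)[:2].round(4),'knob',M['m00'],at('top',*kc,zk)[:2].round(4))
fit(a,372,229,.04,.056,'before');fit(b,333-185+0 if 0 else 233,230,.043,.059,'after')
```

```text
before [374.17 227.72] [36.9 38.7] top [ 0.4666 -0.0093] knob 55.0 [ 0.4667 -0.0063]
after [233.17 229.97] [37.5 37.7] top [0.466  0.3409] knob 58.0 [0.466 0.341]
```

After placing, the cover top and the knob both measure (0.466, 0.341). The cover is therefore upright and about 3 mm from the base centre, inside the 5 mm clearance.

```bash
python3 -c "
from plant import r
print(r.close_job())"
```

```text
the job is handed in; nothing more can be done
None
```

The job is handed in: the three cutters stand nested on the base in the order asked, with the cover seated flat inside the rim about 3 mm off centre by the last picture; I never moved the other objects, it took about 30 s, and the hand-in gave no verdict.

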